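# Close the sample jars, load the shaker and set its timer

## Task

Close every open sample jar on the bench with the lid of its own shape and size, pushed in until it sits flat on the rim, and stand all the jars upright on the shaker's rubber platform, inside the rim. Turn the timer sleeve to 7. When jars and timer are ready, and not before, push the start lever fully over towards the back; lids left over stay unused, and the other things on the bench stay where they are.

Things in the scene. Friction and masses are not known exactly. Their poses are not given: they have to be found in the camera images.
- jar_small: white plastic open round jar, 42 mm outside diameter, 54 tall, walls about 5 mm (mouth about 31 mm). Origin: centre of its underside, z up. 42 to 84 g. May be absent (None from the start)
- lid_small: white round lid of jar_small: plug 28 mm in diameter and 8 tall (its lowest 4 mm tapered by 3 mm in radius), then a 39 mm flange 5 thick, then a round knob 20 mm in diameter and 18 tall: 31 mm in all. Origin: centre of the plug's underside, z up; it lies knob up. Closed, its origin is 46 mm above the jar's (flange on the rim). 18 to 36 g
- jar_medium: white plastic open round jar, 52 mm outside diameter, 60 tall, walls about 5 mm (mouth about 41 mm). Origin: centre of its underside, z up. 56 to 112 g. May be absent (None from the start)
- lid_medium: white round lid of jar_medium: plug 38 mm in diameter and 8 tall (its lowest 4 mm tapered by 3 mm in radius), then a 49 mm flange 5 thick, then a round knob 20 mm in diameter and 18 tall: 31 mm in all. Origin: centre of the plug's underside, z up; it lies knob up. Closed, its origin is 52 mm above the jar's (flange on the rim). 20 to 39 g
- jar_large: white plastic open round jar, 62 mm outside diameter, 66 tall, walls about 5 mm (mouth about 51 mm). Origin: centre of its underside, z up. 77 to 154 g. May be absent (None from the start)
- lid_large: white round lid of jar_large: plug 48 mm in diameter and 8 tall (its lowest 4 mm tapered by 3 mm in radius), then a 59 mm flange 5 thick, then a round knob 20 mm in diameter and 18 tall: 31 mm in all. Origin: centre of the plug's underside, z up; it lies knob up. Closed, its origin is 58 mm above the jar's (flange on the rim). 22 to 43 g
- jar_square: white plastic open square jar, 50 x 50 mm outside, 58 tall, walls 5 mm (mouth 40 x 40). Origin: centre of its underside, z up, x and y square to its sides. 60 to 120 g. The only square jar. May be absent (None from the start)
- lid_square: white square lid of jar_square: plug 36 x 36 mm, 8 tall (lowest 3 mm only 30 x 30), then a 47 x 47 mm flange 5 thick, then a square 19 mm knob 18 tall, all sides parallel: 31 mm in all. Origin: centre of the plug's underside, z up; it lies knob up. Closed, its origin is 50 mm above the jar's (flange on the rim), its sides parallel to the jar's within about 0.1 rad. 20 to 40 g
- shaker: white bench shaker, fixed, 240 mm in its x, 320 in its y. Origin: centre of its underside; x points to its back (about away from the robot), y to its left, z up. Rubber platform at the back; on the front deck (46 mm high) the timer sleeve on a round pod (axis at x -75, y +70 mm) and the start lever (x -75, y -75 mm)
- platform (a point): centre of the top of the shaker's flat black rubber platform, 50 mm above the bench; axes as the shaker's. The rubber is 115 mm (x) by 290 mm (y); round it an aluminium rim 4 mm thick stands 8 mm above the rubber. Four jars fit in a row along y, e.g. at y -108, -36, +36 and +108 mm
- timer_sleeve (a joint): angle of the timer sleeve: number x 0.5236 rad, growing clockwise seen from above, 0 (number 0) to 5.236 (number 10). It clicks at every number (detent torque about 0.3 N m) and stays there; let go within about 6 degrees of a number it settles to it, let go farther off it may stay between two numbers. It starts between 0 and 3
- sleeve_top (a point): centre of the flat top of the timer sleeve, on its upright axis: a grey ribbed cylinder 44 mm in diameter and 40 tall, gripped across its sides; below it a black 55 mm skirt 5 mm thick and the 88 mm aluminium pod, whose top is 75 mm above the bench. Numbers 0 to 10 stand on the pod clockwise from above, one every 30 degrees
- sleeve_pointer (a point): the white pointer mark on the edge of the sleeve's skirt, 26 mm from the axis, in line with the white line on the sleeve's top. At 5 it points along the shaker's +x, away from the robot; at 7 it points 60 degrees clockwise (from above) of that; at 0, 150 degrees anticlockwise of it
- start_lever (a joint): angle of the start lever: 0 (off) leaning 0.5 rad towards the shaker's front (its -x), 1.0 (on) leaning 0.5 rad to its back (+x). It turns about the shaker's y axis and stays where it is left; about 1 N at the tip moves it
- start_lever_tip (a point): centre of the black 26 mm ball at the end of the start lever; the lever is a 10 mm rod, 65 mm long from its pivot, which lies 68 mm above the bench; the ball is about 125 mm above the bench
- beaker: bystander: glass beaker, 60 mm wide, 75 tall. Origin: centre of its underside
- spatula: bystander: steel spatula, 160 mm long, lying flat. Origin: centre of its underside
- marker: bystander: grey marker pen, 14 mm thick, 120 long, lying. Origin: centre of its underside
- cork_ring: bystander: cork flask ring, 90 mm wide, 25 tall. Origin: centre of its underside
- pocket_timer: bystander: grey pocket timer, a flat box 30 x 55 mm, 18 tall. Origin: centre of its underside
- amber_bottle: bystander: amber glass bottle, 56 mm wide, 130 tall. Origin: centre of its underside
Things that resemble listed ones, but are neither listed nor needed, are in the scene too. Leave any purple or yellow look-alike of the lid_small alone. Leave any pink look-alike of the jar_large alone.

How it is judged (in metres and radians):
On the way, in this order (a step that is already met when the one before it is completed fails the run):
1. every jar that is present is closed with its own lid and stands on the shaker's platform, and the timer sleeve is at 7 (z of lid_small in the frame of jar_small between 0.043 and 0.049 m and x of lid_small in the frame of jar_small between -0.005 and 0.005 m and y of lid_small in the frame of jar_small between -0.005 and 0.005 m and angle between the z axis of lid_small and the z axis of jar_small, either way round below 0.08 rad and x of jar_small in the frame of shaker between 0.01 and 0.1 m and y of jar_small in the frame of shaker between -0.135 and 0.135 m and z of jar_small in the frame of shaker between 0.046 and 0.0535 m and angle between each of jar_small, jar_medium, jar_large, jar_square's own z axis and vertical below 0.07 rad and linear speed of each of jar_small, jar_medium, jar_large, jar_square below 0.03 m/s and z of lid_medium in the frame of jar_medium between 0.049 and 0.055 m and x of lid_medium in the frame of jar_medium between -0.005 and 0.005 m and y of lid_medium in the frame of jar_medium between -0.005 and 0.005 m and angle between the z axis of lid_medium and the z axis of jar_medium, either way round below 0.08 rad and x of jar_medium in the frame of shaker between 0.01 and 0.1 m and y of jar_medium in the frame of shaker between -0.135 and 0.135 m and z of jar_medium in the frame of shaker between 0.046 and 0.0535 m and z of lid_large in the frame of jar_large between 0.055 and 0.061 m and x of lid_large in the frame of jar_large between -0.005 and 0.005 m and y of lid_large in the frame of jar_large between -0.005 and 0.005 m and angle between the z axis of lid_large and the z axis of jar_large, either way round below 0.08 rad and x of jar_large in the frame of shaker between 0.01 and 0.1 m and y of jar_large in the frame of shaker between -0.135 and 0.135 m and z of jar_large in the frame of shaker between 0.046 and 0.0535 m and z of lid_square in the frame of jar_square between 0.047 and 0.053 m and x of lid_square in the frame of jar_square between -0.005 and 0.005 m and y of lid_square in the frame of jar_square between -0.005 and 0.005 m and angle between the z axis of lid_square and the z axis of jar_square, either way round below 0.08 rad and x of jar_square in the frame of shaker between 0.01 and 0.1 m and y of jar_square in the frame of shaker between -0.135 and 0.135 m and z of jar_square in the frame of shaker between 0.046 and 0.0535 m and value of joint timer_sleeve between 3.51519 and 3.81519 rad), for 0.2 s.
2. then the start lever is pushed over to the back (value of joint start_lever above 0.8 rad), for 0.2 s.
At the end, for the whole second after the job is handed in: Every jar present stands upright (within 4 degrees) and at rest on the platform inside the rim, closed by its own lid (seated to 3 mm, centred to 5 mm, parallel within 4.5 degrees); the timer sleeve is within 0.15 rad of number 7 (3.665 rad); the start lever is beyond 0.8 rad (all of step 1 and value of joint start_lever above 0.8 rad); the robot touches nothing.
It fails at once if a bystander is shifted by more than 5 cm (distance of any of beaker, spatula, marker, cork_ring, pocket_timer, amber_bottle from where it was at the start of the episode above 0.05 m).
Of jar_small, jar_medium, jar_large, jar_square only 3 to 4 are there at a start; the rules pass over those that are not, and their reading is None.
At some moment in a run one of lid_small, lid_medium, lid_large, lid_square, jar_small, jar_medium, jar_large, jar_square may be knocked a few centimetres aside while the robot is not near it.
It also fails if it takes over 210 s, if anything falls off the work surface, if the arm or the gripper's body presses on something with over 40 N, if the wrist force passes 120 N, or if a joint passes its speed limit or range.

## Robot

A 7-joint arm with a two-finger parallel gripper is mounted at the origin on the work surface. World frame = base frame: x ahead of the robot, y to its left, z up, the work surface at z = 0. Lengths are in mm, angles in rad, forces in N, time in s.
With the tool pointing down it reaches from about 400 to 875 mm from the base axis. Payload 4.4 kg.
Tool frame: the origin (TCP) lies on the centre line of the jaws, within the pads' length; the fingertips stand 25 mm ahead of it and the grasp point (between the pads) lies 6 mm ahead of it (ctrl.finger_overhang is the distance from the TCP to the fingertips, in mm); z points along the fingers, y is the line along which they close (so a half turn about z gives the same grasp; the last joint's range is limited). The gripper opens to 85 mm and grips with 20 to 120 N. Pads are 22 mm wide; open, the fingers measure 114 mm over their backs; the gripper's body (76 mm by 85 mm) begins 54 mm behind the grasp point. The pads swing forward as they close: fully open they stand 13 mm farther back than shut.
Start: joints at [1.272, 0.628, 0.038, 1.517, -0.027, 0.996, -0.02], TCP at [149.983, -632.473, 256.313] pointing down, gripper open.
Joint ranges: [-3.06, 3.06], [-0.37, 2.12], [-1.25, 1.32], [0.18, 2.47], [-1.1, 4.24], [0.23, 1.98], [-2.94, 2.94]. Speed limits (rad/s): [2.57, 2.57, 3.14, 3.14, 3.14, 3.14, 3.14].

## Interface

Orientations are given as [roll, pitch, yaw] about the fixed x, y, z axes, in that order (R = Rz(yaw) Ry(pitch) Rx(roll)).
In Python, from cell import ctrl gives the robot as it stands. The module is installed in compiled form; this text tells all that it offers.
- The arm moves only by the tool play_rows, never from a script. Its argument "targets" is a list of rows, each a list of 5 numbers: the closure, from 0 (fully open) to 1 (shut), then the shift along the tool's x, y, z in cm, then the turn about the tool's z in degrees. In form: [[gripper, dx, dy, dz, spin], ...]. A call has 1 to 10 rows; each row is the pose to reach, as a shift and turn from the pose commanded when the call began, along the tool's axes at that moment; what a row does not reach only later rows make up. A row lasts 1/10 s, in which the tool goes at most 50 mm and 8.59 degrees, less where a joint would pass 70% of its speed; a pose out of reach is approached as far as the arm can. A call with a gripper value outside its range is refused whole. The fingers move at their own pace and stop on an object; the grip force is fixed at half the most. Time passes only in rows, so rows that repeat a pose let the fingers close. It gives the time, the measured TCP pose, the force, the opening and the grip force at its end, in the units of the state.
- ctrl.read_state(): the state, without advancing time (a new reading comes with each control period).
- ctrl.get_image(name): name is "scene" or "top"; returns (picture, depth): 420x560x3 uint8, red, green, blue; 420x560 float32, mm along the optical axis (not along the pixel's ray), 0 where there is no reading.
- ctrl.calibration(name): a dict with "vfov" (degrees; the focal length in pixels is half the picture's height over the tangent of half this angle, whatever the lens; pixels are square), "cx", "cy" (the principal point, pixels), "k1" (the pictures are not rectified: a ray, as slopes to the right and down, at radius r is drawn at 1 + k1 r^2 times it, then the intrinsics apply), "extrinsics" (4x4, takes a point from camera to world coordinates). Camera axes: x right, y down, z forward; pixel columns grow to the right and rows downward; lengths in mm; the calibration is good to about 2 mm. A picture is of the moment at which its call begins. calibration takes no time and is no camera call.
- ctrl.finish_job(): hands the job in; it is judged then, once.
Trained networks look in the newest picture that a camera, given by its name, has taken for a name from the list of things; names that differ only in an ending like _2 or _b are one class to them, and where a whole thing is asked for, a point or a joint stands for the part that bears it (a point fixed in the world has none). Each returns a list of dicts, best first, with "confidence" (0 to 1); they miss things now and then, are a little off and sometimes report something else, mostly with a low value. They report only what shows in the picture. A call takes as long as a camera call. They do not tell look-alikes from the thing itself.
- ctrl.search_frame(camera, name): "bbox" ([left, top, right, bottom] in pixels, round what is visible of it).
- ctrl.trace(camera, name): "pixels" (420x560 bool, what is visible of it) and "bbox" ([left, top, right, bottom] in pixels, round what is visible of it).
The state is a dict: "clock": time; "qpos": joint angles; "qd": joint speeds; "tau": joint torques, N m; "eef_pos": TCP position; "tool_rot": TCP orientation; "force": force on the tool from outside, world axes, zero at the start; "torque": the same for the moment, N m; "width": finger opening in mm; "gripper_force": force on a finger pad.
Only numpy, scipy, OpenCV 4.12 (cv2) and the standard library are available. Lean on these libraries where they do the work, as an engineer would, in place of code of your own. Each camera call takes 0.05 s, during which the arm holds its last target. There are 200 camera calls.

## Working session

There is one attempt and no reset: what is moved stays moved. The work goes in short steps, Python scripts to look and compute and a tool call to move; the robot and the scene stay as the last step left them, time stands still between calls to the robot, and variables do not carry over. Pictures are saved under pics/ and viewed, at most 14 in all, crops included, and the job is handed in when it is done.

Besides the shell and the picture viewer there is one more tool, called after "Call:" in YAML: its name, and indented under it one key for each argument. play_rows: Moves the arm, as the interface text tells. Its arguments: {"type":"object","properties":{"targets":{"type":"array"}},"required":["targets"]}

```bash
mkdir -p pics; python3 - <<'E'
from cell import ctrl
import cv2,numpy as np
s=ctrl.read_state();print({k:np.round(v,3) for k,v in s.items()})
for n in("scene","top"):
    p,d=ctrl.get_image(n);cv2.imwrite(f"pics/{n}0.png",p[:,:,::-1]);np.save(f"{n}d.npy",d)
    c=ctrl.calibration(n);print(n,c)
E
```

```text
{'clock': np.float64(0.0), 'qpos': array([ 1.272,  0.629,  0.038,  1.518, -0.027,  0.996, -0.02 ]), 'qd': array([ 0.001,  0.   , -0.001,  0.   ,  0.002,  0.001,  0.001]), 'tau': array([ 1.0000e-03, -5.6342e+01,  1.2260e+00, -1.9345e+01,  1.1000e-02,
        1.0000e-02,  0.0000e+00]), 'eef_pos': array([ 149.841, -631.885,  255.37 ]), 'tool_rot': array([-3.14 ,  0.   ,  0.233]), 'force': array([ 0.378, -0.852, -0.462]), 'torque': array([-0.001, -0.019,  0.022]), 'gripper_force': np.float64(0.0), 'width': np.float64(85.474)}
scene {'vfov': 43.57259619490648, 'cx': 285.02946209492154, 'cy': 217.75756325355496, 'k1': -0.09430566632972523, 'extrinsics': array([[-4.40149867e-01,  7.27561015e-01, -5.26234799e-01,
         1.19958674e+03],
       [ 8.97923166e-01,  3.55697729e-01, -2.59254921e-01,
         3.85211070e+02],
       [-1.44325031e-03, -5.86629436e-01, -8.09854198e-01,
         1.07751793e+03],
       [ 0.00000000e+00,  0.00000000e+00,  0.00000000e+00,
         1.00000000e+00]])}
top {'vfov': 54.983282199315546, 'cx': 276.77350047264997, 'cy': 205.01628459849806, 'k1': 0.0035697029237709964, 'extrinsics': array([[-4.12565477e-03, -9.97234448e-01,  7.42053524e-02,
         4.95167760e+02],
       [-9.99674048e-01,  2.24335493e-03, -2.54315778e-02,
         1.00712267e+02],
       [ 2.51947766e-02, -7.42860869e-02, -9.96918653e-01,
         1.21862452e+03],
       [ 0.00000000e+00,  0.00000000e+00,  0.00000000e+00,
         1.00000000e+00]])}
```

View pics/top0.png

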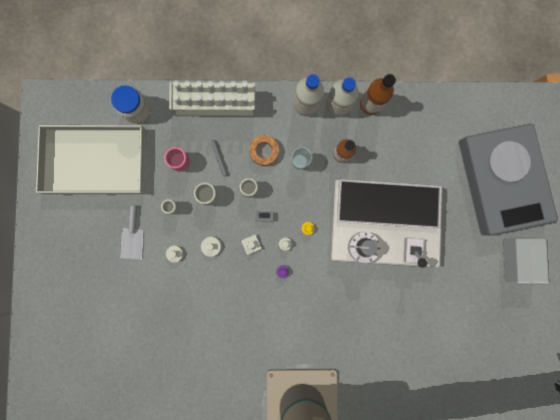

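View pics/scene0.png

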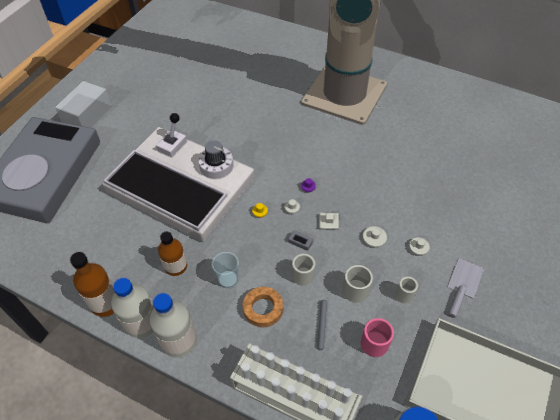

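The top picture shows white jars at about (168,207), (205,193) and (249,187). The lids are at (175,254), (211,247), (251,244) (square) and (286,244). The pink, yellow and purple look-alikes are to be left alone. The shaker is at (387,222), with the sleeve at (365,248) and the lever at (416,252). Next I measure these with depth and masks.

```bash
cat > h.py <<'E'
from cell import ctrl
import cv2,numpy as np
def K(n):
    c=ctrl.calibration(n);f=210/np.tan(np.radians(c["vfov"]/2));return c,f
def cloud(n,d):
    c,f=K(n);v,u=np.mgrid[:420,:560].astype(float)
    X=(u-c["cx"])/f;Y=(v-c["cy"])/f;x,y=X.copy(),Y.copy()
    for _ in range(5):
        g=1+c["k1"]*(x*x+y*y);x,y=X/g,Y/g
    P=np.stack([x*d,y*d,d,np.ones_like(d)],-1)@c["extrinsics"].T
    P=P[...,:3];P[d<=0]=np.nan;return P
def circ(xy):
    A=np.c_[2*xy,np.ones(len(xy))];s=np.linalg.lstsq(A,(xy**2).sum(1),rcond=None)[0]
    return s[0],s[1],np.sqrt(s[2]+s[0]**2+s[1]**2)
def snap(n):
    p,d=ctrl.get_image(n);return p,cloud(n,d)
def rel(pts):
    "move from the present pose to world points: tool-axes cm"
    from scipy.spatial.transform import Rotation as R
    s=ctrl.read_state();M=R.from_euler("xyz",s["tool_rot"]).as_matrix()
    return (np.atleast_2d(pts)-s["eef_pos"])@M/10
E
python3 - <<'E'
from h import *
names="jar_small jar_medium jar_large jar_square lid_small lid_medium lid_large lid_square shaker timer_sleeve start_lever platform".split()
for cam in("top","scene"):
    p,P=snap(cam);np.save(cam+"P.npy",P)
    for n in names:
        for r in ctrl.trace(cam,n)[:4]:
            if r["confidence"]<.3: continue
            m=r["pixels"]&~np.isnan(P[...,2]);q=P[m]
            if len(q)<10: continue
            z=np.percentile(q[:,2],[5,50,97]);t=q[q[:,2]>z[2]-6]
            print(cam,n,round(r["confidence"],2),np.round(r["bbox"]).astype(int),"med",q.mean(0).round(0),"z",z.round(0),"topctr",((t.min(0)+t.max(0))/2).round(0)[:2],"ext",np.ptp(t,0).round(0)[:2],len(q))
p,_=ctrl.get_image("top");cv2.imwrite("pics/c1.png",cv2.resize(p[170:280,150:450,::-1],None,fx=2.66,fy=2.66,interpolation=cv2.INTER_CUBIC))
E
```

```text
top jar_small 0.52 [165 198 178 215] med [579. 385.  32.] z [ 4. 37. 56.] topctr [578. 384.] ext [38. 40.] 205
top jar_medium 0.52 [239 181 256 198] med [635. 155.  28.] z [ 2. 12. 62.] topctr [632. 154.] ext [50. 46.] 260
top jar_large 0.89 [166 147 187 169] med [720. 366.  33.] z [ 3. 32. 67.] topctr [719. 364.] ext [62. 58.] 447
top jar_large 0.68 [193 184 220 204] med [617. 281.  29.] z [ 1. 15. 67.] topctr [615. 279.] ext [60. 57.] 441
top jar_large 0.52 [201 236 216 256] med [462. 268.  14.] z [ 8. 13. 31.] topctr [461. 269.] ext [18. 18.] 321
top jar_square 0.64 [279 238 289 250] med [468.  48.  18.] z [ 9. 14. 34.] topctr [469.  47.] ext [18. 18.] 121
top lid_small 0.56 [328 177 441 268] med [ 528. -245.   53.] z [ 42.  49. 117.] topctr [ 444. -241.] ext [ 73. 178.] 9021
top lid_small 0.54 [278 264 289 277] med [388.  55.  18.] z [ 9. 14. 34.] topctr [388.  56.] ext [18. 18.] 135
top lid_small 0.51 [278 241 286 248] med [469.  48.  19.] z [10. 15. 34.] topctr [469.  47.] ext [18. 18.] 107
top lid_medium 0.52 [166 248 183 263] med [440. 374.  16.] z [ 9. 14. 33.] topctr [441. 
[... 2107 characters left out ...]
4 [318 214 336 228] med [472. 147.  19.] z [12. 16. 35.] topctr [467. 145.] ext [22. 20.] 275
scene shaker 0.93 [106 113 258 242] med [ 546. -235.   54.] z [ 30.  52. 108.] topctr [ 450. -240.] ext [ 66. 175.] 9882
scene shaker 0.6 [202 144 226 169] med [ 467. -173.  106.] z [ 80. 111. 125.] topctr [ 462. -176.] ext [43. 48.] 445
scene timer_sleeve 0.94 [200 141 225 166] med [ 467. -173.  105.] z [ 80. 110. 125.] topctr [ 462. -176.] ext [43. 48.] 453
scene start_lever 0.65 [172 111 176 135] med [ 428. -319.  127.] z [ 94. 133. 142.] topctr [ 424. -320.] ext [17. 15.] 70
scene platform 0.97 [104 116 255 242] med [ 546. -235.   54.] z [ 31.  52. 109.] topctr [ 450. -240.] ext [ 68. 175.] 9925
```

View pics/c1.png

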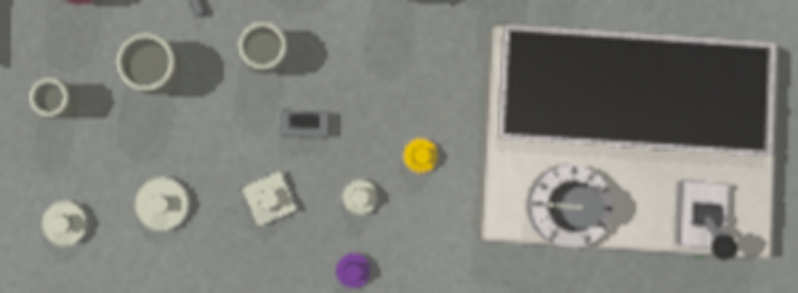

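Three round jars are present and there is no square jar, so the square lid stays unused. The pointer shows about 2. I set off for lid_small, levelling the yaw to 0 on the way.

```bash
python3 - <<'E'
from h import *
print(ctrl.finger_overhang)
print(rel([[400,-350,256],[469,46,180]]).round(2))
P=np.load("topP.npy")
# platform: rim/pod/lever ; black rubber pixels
p,_=ctrl.get_image("top")
b=(p.max(2)<75)&(P[...,2]>40)&(P[...,2]<60);b[:,:325]=0;b[240:]=0
b=cv2.morphologyEx(b.astype(np.uint8),cv2.MORPH_OPEN,np.ones((5,5)))>0
for cam in("top","scene"):
    pass
q=P[b];r=cv2.minAreaRect(q[:,:2].astype(np.float32));print("rubber",r,q[:,2].mean(),b.sum())
E
```

```text
25.0
[[ 3.084e+01 -2.172e+01  3.000e-02]
 [ 4.669e+01 -5.865e+01  7.630e+00]]
rubber ((586.1060180664062, -257.3912353515625), (285.4513854980469, 110.44605255126953), 86.03178405761719) 49.958749731534844 3611
```

Call:
play_rows:
  targets:
    - [0, 30.8, -21.7, 0, 13.35]
    - [0, 30.8, -21.7, 0, 13.35]
    - [0, 30.8, -21.7, 0, 13.35]
    - [0, 30.8, -21.7, 0, 13.35]
    - [0, 30.8, -21.7, 0, 13.35]
    - [0, 30.8, -21.7, 0, 13.35]
    - [0, 30.8, -21.7, 0, 13.35]
    - [0, 30.8, -21.7, 0, 13.35]

```text
clock: 2.3
eef_pos: [403.0, -346.1, 256.5]
tool_rot: [-3.14, -0.002, 0.005]
force: [0.1, -0.1, -0.4]
width: 85.2
gripper_force: 0.0
```

```bash
python3 - <<'E'
from h import *
s=ctrl.read_state();print(s["eef_pos"],s["tool_rot"],s["qpos"]);print(rel([[469,46,120]]).round(2))
E
```

```text
[ 402.99068425 -346.07525887  256.53908495] [-3.13992337e+00 -1.92524040e-03  5.33448634e-03] [ 0.59752842  0.4589367   0.08779024  1.85044052 -0.05585352  0.83407903
 -0.85165672]
[[  6.78 -39.15  13.73]]
```

Call:
play_rows:
  targets:
    - [0, 6.8, -39.2, 13.7, 0]
    - [0, 6.8, -39.2, 13.7, 0]
    - [0, 6.8, -39.2, 13.7, 0]
    - [0, 6.8, -39.2, 13.7, 0]
    - [0, 6.8, -39.2, 13.7, 0]
    - [0, 6.8, -39.2, 13.7, 0]
    - [0, 6.8, -39.2, 13.7, 0]
    - [0, 6.8, -39.2, 13.7, 0]
    - [0, 6.8, -39.2, 13.7, 0]
    - [0, 6.8, -39.2, 13.7, 0]

```text
clock: 3.3
eef_pos: [467.9, 45.8, 118.4]
tool_rot: [-3.14, 0.001, 0.007]
force: [-1.4, 0.1, 0.5]
width: 85.1
gripper_force: 0.0
```

```bash
python3 - <<'E'
from h import *
print(rel([[469,46,40]]).round(2))
E
```

```text
[[ 0.11 -0.    7.84]]
```

Call:
play_rows:
  targets:
    - [0, 0.1, 0, 4, 0]
    - [0, 0.1, 0, 7.2, 0]
    - [0.5, 0.1, 0, 7.2, 0]
    - [0.6, 0.1, 0, 7.2, 0]
    - [0.7, 0.1, 0, 7.2, 0]
    - [0.7, 0.1, 0, 7.2, 0]
    - [0.7, 0.1, 0, 7.2, 0]

```text
clock: 4.0
eef_pos: [469.4, 41.6, 48.1]
tool_rot: [-3.141, -0.002, -0.001]
force: [-0.9, 0.4, 0.2]
width: 25.6
gripper_force: 0.1
```

Call:
play_rows:
  targets:
    - [0.7, 0, -0.4, 0, 0]
    - [0.7, 0, -0.4, 0, 0]
    - [0.7, 0, -0.4, 0, 0]

```text
clock: 4.3
eef_pos: [468.8, 46.0, 47.5]
tool_rot: [-3.141, -0.0, 0.0]
force: [-0.5, 0.3, 0.2]
width: 25.8
gripper_force: 0.0
```

```bash
python3 - <<'E'
from h import *
s=ctrl.read_state();print(s["width"]);print(rel([[469,46,42]]).round(2))
p,_=ctrl.get_image("scene");cv2.imwrite("pics/g1.png",cv2.resize(p[130:260,230:400,::-1],None,fx=4,fy=4,interpolation=cv2.INTER_CUBIC))
E
```

```text
25.757982392096654
[[ 0.02 -0.    0.55]]
```

View pics/g1.png

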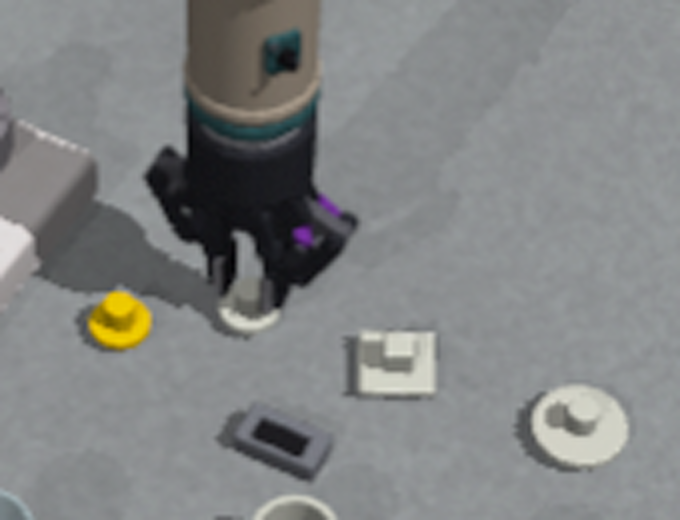

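The fingers straddle the white small lid's knob, at (250,295) in the crop. I lower a little, close and lift.

Call:
play_rows:
  targets:
    - [0.7, 0, 0, 0.4, 0]
    - [0.7, 0, 0, 0.4, 0]
    - [1, 0, 0, 0.4, 0]
    - [1, 0, 0, 0.4, 0]
    - [1, 0, 0, 0.4, 0]
    - [1, 0, 0, 0.4, 0]
    - [1, 0, 0, -4, 0]
    - [1, 0, 0, -8, 0]
    - [1, 0, 0, -10, 0]
    - [1, 0, 0, -10, 0]

```text
clock: 5.35
eef_pos: [470.6, 45.8, 149.8]
tool_rot: [-3.141, -0.006, -0.0]
force: [1.3, 0.0, -0.6]
width: 17.3
gripper_force: 58.7
```

```bash
python3 - <<'E'
from h import *
print(rel([[578.5,383.5,150]]).round(2))
E
```

```text
[[ 10.79 -33.77   0.06]]
```

Call:
play_rows:
  targets:
    - [1, 3.6, -11.3, 0, 0]
    - [1, 10.8, -33.8, 0, 0]
    - [1, 10.8, -33.8, 0, 0]
    - [1, 10.8, -33.8, 0, 0]
    - [1, 10.8, -33.8, 0, 0]
    - [1, 10.8, -33.8, 0, 0]
    - [1, 10.8, -33.8, 0, 0]
    - [1, 10.8, -33.8, 0, 0]
    - [1, 10.8, -33.8, 0, 0]
    - [1, 10.8, -33.8, 0, 0]

```text
clock: 6.35
eef_pos: [576.4, 381.3, 146.0]
tool_rot: [3.139, 0.002, -0.002]
force: [0.4, 0.0, -1.3]
width: 17.1
gripper_force: 58.8
```

```bash
cat >> h.py <<'E'
def rim(cam,name,near,h,P=None,dz=8):
    "centre of the ring of points at height h within 45 mm of near"
    if P is None: _,P=snap(cam)
    q=P[(np.hypot(P[...,0]-near[0],P[...,1]-near[1])<45)&(abs(P[...,2]-h)<dz)]
    if len(q)<8: return None
    hull=cv2.convexHull(q[:,:2].astype(np.float32))[:,0]
    return np.round(circ(hull),1),len(q)
E
python3 - <<'E'
from h import *
s=ctrl.read_state();print(s["width"],s["eef_pos"])
for c in("top","scene"):
    _,P=snap(c)
    print(c,"jar",rim(c,0,(579,384),54,P,5),"lid flange",rim(c,0,(579,384),s["eef_pos"][2]-32.5,P,4))
print(rel([[578.5,383.5,100]]).round(2))
p,_=ctrl.get_image("scene");cv2.imwrite("pics/g2.png",cv2.resize(p[170:330,300:470,::-1],None,fx=3.5,fy=3.5,interpolation=cv2.INTER_CUBIC))
E
```

```text
17.06838150157674 [576.40404977 381.30234623 145.9949466 ]
top jar (array([576.9, 384.1,  18.5]), 17) lid flange (array([565.6, 376.5,   8.6]), 16)
scene jar (array([579.6, 383.3,  20.7]), 139) lid flange (array([577.8, 379.4,  18.8]), 50)
[[ 0.17 -0.26  4.69]]
```

View pics/g2.png

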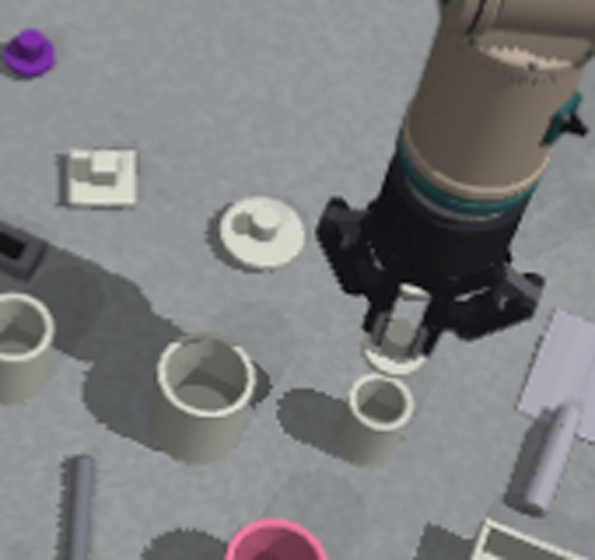

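The crop shows the small lid held level just above and behind the small jar's mouth at (380,400).

Call:
play_rows:
  targets:
    - [1, 0.2, -0.3, 3, 0]
    - [1, 0.2, -0.3, 4, 0]
    - [1, 0.2, -0.3, 4, 0]
    - [1, 0.2, -0.3, 4, 0]

```text
clock: 6.9
eef_pos: [579.1, 386.1, 107.8]
tool_rot: [3.141, -0.0, -0.001]
force: [0.1, -0.2, 0.1]
width: 17.1
gripper_force: 58.8
```

```bash
python3 - <<'E'
from h import *
s=ctrl.read_state();print(s["eef_pos"])
_,P=snap("scene")
print("jar",rim("scene",0,(579,384),54,P,4),"lid",rim("scene",0,(579,384),s["eef_pos"][2]-32.5,P,4))
E
```

```text
[579.0750527  386.09223315 107.79717263]
jar (array([579.9, 383.2,  20.3]), 71) lid (array([580. , 384.5,  18.9]), 65)
```

Call:
play_rows:
  targets:
    - [1, 0, 0.12, 0, 0]
    - [1, 0, 0.12, 1.0, 0]
    - [1, 0, 0.12, 1.5, 0]
    - [1, 0, 0.12, 1.9, 0]
    - [1, 0, 0.12, 2.1, 0]
    - [1, 0, 0.12, 2.1, 0]

```text
clock: 7.55
eef_pos: [579.3, 385.5, 89.5]
tool_rot: [-3.141, -0.001, -0.0]
force: [-5.7, -3.1, 19.6]
width: 17.3
gripper_force: 60.8
```

Call:
play_rows:
  targets:
    - [0.3, 0, 0, -0.3, 0]
    - [0, 0, 0, -0.3, 0]
    - [0, 0, 0, -0.3, 0]
    - [0, 0, 0, -0.3, 0]
    - [0, 0, 0, -0.3, 0]

```text
clock: 8.05
eef_pos: [578.5, 385.4, 88.7]
tool_rot: [3.141, 0.001, -0.0]
force: [0.5, 0.6, -0.3]
width: 85.6
gripper_force: 0.0
```

```bash
python3 - <<'E'
from h import *
s=ctrl.read_state();print(s["eef_pos"],s["width"])
_,P=snap("scene")
for z in(56,75):print(rim("scene",0,(579,384),z,P,4))
print(rel([579.5,384.5,38]).round(2))
E
```

```text
[578.54811986 385.39929426  88.72343106] 85.59155312852688
(array([580.3, 383.3,  20.1]), 100)
(array([580.6, 383.8,  10. ]), 58)
[[0.08 0.08 5.08]]
```

Call:
play_rows:
  targets:
    - [0, 0.1, 0.1, 3, 0]
    - [0, 0.1, 0.1, 4.8, 0]
    - [0, 0.1, 0.1, 4.8, 0]
    - [1, 0.1, 0.1, 4.8, 0]
    - [1, 0.1, 0.1, 4.8, 0]
    - [1, 0.1, 0.1, 4.8, 0]
    - [1, 0.1, 0.1, 4.8, 0]
    - [1, 0.1, 0.1, 2, 0]
    - [1, 0.1, 0.1, -3, 0]
    - [1, 0.1, 0.1, -5, 0]

```text
clock: 9.1
eef_pos: [582.0, 385.3, 144.1]
tool_rot: [-3.138, -0.006, -0.0]
force: [0.9, 0.4, -1.2]
width: 41.0
gripper_force: 60.9
```

```bash
python3 - <<'E'
from h import *
c=np.array([585.5,-255.]);x=np.array([.9976,-.069]);y=np.array([.069,.9976])
for k in(-92,0,92):print(k,(c+k*y).round(1))
print(rel([[*(c+92*y),200],[*(c+92*y),88]]).round(2))
E
```

```text
-92 [ 579.2 -346.8]
0 [ 585.5 -255. ]
92 [ 591.8 -163.2]
[[ 1.04 54.84 -5.76]
 [ 0.98 54.87  5.44]]
```

Call:
play_rows:
  targets:
    - [1, 0.2, 2, -5.6, 0]
    - [1, 0.4, 6, -5.6, 0]
    - [1, 0.6, 10, -5.6, 0]
    - [1, 1, 14.5, -5.6, 0]
    - [1, 1, 19, -5.6, 0]
    - [1, 1, 23.5, -5.6, 0]
    - [1, 1, 28, -5.6, 0]
    - [1, 1, 32.5, -5.6, 0]
    - [1, 1, 37, -5.6, 0]
    - [1, 1, 41.5, -5.6, 0]

```text
clock: 10.1
eef_pos: [589.5, -32.2, 195.8]
tool_rot: [-3.141, -0.001, -0.0]
force: [1.7, -0.4, -1.2]
width: 41.5
gripper_force: 61.0
```

Call:
play_rows:
  targets:
    - [1, -0.2, 4, 0, 0]
    - [1, -0.4, 8, 0, 0]
    - [1, -0.6, 12, 0, 0]
    - [1, -0.8, 16, 0, 0]
    - [1, -1, 20, 0, 0]
    - [1, -1.2, 24, 0, 0]
    - [1, -1.3, 28, 0, 0]
    - [1, -1.3, 30.5, 0, 0]
    - [1, -1.3, 31.7, 0, 0]
    - [1, -1.3, 31.7, 0, 0]

```text
clock: 11.1
eef_pos: [575.9, -349.2, 195.4]
tool_rot: [3.141, 0.0, -0.003]
force: [-1.2, 1.0, -0.1]
width: 40.8
gripper_force: 61.0
```

```bash
python3 - <<'E'
from h import *
s=ctrl.read_state();print(s["eef_pos"],s["width"],s["tool_rot"])
print(rel([[579,-347,89]]).round(2))
for c in("top","scene"):
    _,P=snap(c)
    for z in(56,60):print(c,z,[rim(c,0,a,b,P,5) for a,b in(((441,374),11),((462,267),11),((633,153),60),((616,278),66))])
E
```

```text
[ 575.89278987 -349.2177656   195.40670179] 40.84415192776366 [ 3.14075226e+00  7.89959314e-05 -2.87524948e-03]
[[ 0.31 -0.23 10.64]]
top 56 [(array([435. , 376.8,  27.2]), 164), (array([462.3, 264.2,  30.7]), 263), (array([633.3, 154.4,  25.1]), 84), (array([615. , 279.5,  30.2]), 114)]
top 60 [(array([435. , 376.8,  27.2]), 164), (array([462.3, 264.2,  30.7]), 263), (array([633.3, 154.4,  25.1]), 84), (array([615. , 279.5,  30.2]), 114)]
scene 56 [(array([440.3, 374.7,  41.8]), 158), (array([462.1, 267.2,  39.9]), 245), (array([634. , 152.9,  25.4]), 162), (array([616.5, 277. ,  31. ]), 220)]
scene 60 [(array([440.3, 374.7,  41.8]), 158), (array([462.1, 267.2,  39.9]), 245), (array([634. , 152.9,  25.4]), 162), (array([616.5, 277. ,  31. ]), 220)]
```

Call:
play_rows:
  targets:
    - [1, 0.3, -0.2, 4, 0]
    - [1, 0.3, -0.2, 7.5, 0]
    - [1, 0.3, -0.2, 9.5, 0]
    - [1, 0.3, -0.2, 10.0, 0]
    - [1, 0.3, -0.2, 10.2, 0]
    - [1, 0.3, -0.2, 10.3, 0]
    - [1, 0.3, -0.2, 10.4, 0]
    - [1, 0.3, -0.2, 10.4, 0]

```text
clock: 12.0
eef_pos: [580.8, -345.4, 92.8]
tool_rot: [3.141, -0.002, 0.0]
force: [-0.1, 0.9, 4.7]
width: 41.2
gripper_force: 61.5
```

Contact. Release, rise and head for lid_medium.

Call:
play_rows:
  targets:
    - [0.5, 0, 0, 0, 0]
    - [0, 0, 0, 0, 0]
    - [0, 0, 0, 0, 0]
    - [0, 0, 0, 0, 0]
    - [0, 0, 0, -5, 0]
    - [0, 0, 0, -10, 0]
    - [0, 0, 0, -12, 0]
    - [0, 0, 0, -12, 0]
    - [0, 0, 0, -12, 0]

```text
clock: 12.9
eef_pos: [579.4, -345.3, 211.2]
tool_rot: [-3.141, 0.0, -0.0]
force: [-0.8, 0.2, -0.7]
width: 85.6
gripper_force: 0.0
```

```bash
python3 - <<'E'
from h import *
p,P=snap("scene");_,T=snap("top")
print([rim("scene",0,(579,-347),z,P,4) for z in(106,125)],[rim("top",0,(579,-347),z,T,4) for z in(106,125)])
print(rel([[480,10,215],[441,374.5,110]]).round(2))
def knob(P,n):
    q=P[(np.hypot(P[...,0]-n[0],P[...,1]-n[1])<45)&(P[...,2]>25)&(P[...,2]<40)];return q.mean(0).round(1)
print([knob(X,n) for X in(P,T) for n in((441,374),(462,267))])
E
```

```text
[(array([ 581.3, -345.7,   20.3]), 76), (array([ 579.7, -347.3,   10.9]), 44)] [(array([ 578.5, -344.1,   20.8]), 44), (array([ 573.8, -345. ,    6.6]), 11)]
[[ -9.88 -35.48  -0.46]
 [-13.76 -71.91  10.12]]
[array([442.3, 373.6,  32. ]), array([464.1, 265.5,  32.4]), array([441. , 374.8,  30.2]), array([461.8, 267.5,  30.2])]
```

Call:
play_rows:
  targets:
    - [0, -9.9, -35.5, 0, 0]
    - [0, -9.9, -35.5, 0, 0]
    - [0, -9.9, -35.5, 0, 0]
    - [0, -9.9, -35.5, 0, 0]
    - [0, -9.9, -35.5, 0, 0]
    - [0, -9.9, -35.5, 0, 0]
    - [0, -9.9, -35.5, 0, 0]
    - [0, -9.9, -35.5, 0, 0]

```text
clock: 13.8
eef_pos: [477.8, 14.9, 209.7]
tool_rot: [-3.139, 0.005, 0.006]
force: [-0.1, 0.3, 0.5]
width: 85.4
gripper_force: 0.0
```

Call:
play_rows:
  targets:
    - [0, -3.9, -36.4, 10, 0]
    - [0, -3.9, -36.4, 10, 0]
    - [0, -3.9, -36.4, 10, 0]
    - [0, -3.9, -36.4, 10, 0]
    - [0, -3.9, -36.4, 10, 0]
    - [0, -3.9, -36.4, 10, 0]
    - [0, -3.9, -36.4, 10, 0]
    - [0.5, -3.9, -36.4, 10, 0]
    - [0.7, -3.9, -36.4, 10, 0]
    - [0.7, -3.9, -36.4, 10, 0]

```text
clock: 14.8
eef_pos: [440.7, 373.0, 109.7]
tool_rot: [3.139, 0.002, 0.001]
force: [1.4, -0.6, 0.4]
width: 44.0
gripper_force: 0.0
```

Call:
play_rows:
  targets:
    - [0.7, 0, 0, 0, 0]
    - [0.7, 0, 0, 0, 0]

```text
clock: 15.0
eef_pos: [442.4, 371.7, 111.4]
tool_rot: [3.141, 0.0, -0.003]
force: [0.3, -0.7, 0.1]
width: 25.3
gripper_force: 0.0
```

```bash
python3 - <<'E'
from h import *
s=ctrl.read_state();print(s["eef_pos"],s["width"]);print(rel([441.5,374.3,43.5]).round(2))
E
```

```text
[442.38234897 371.66870247 111.36725415] 25.290106372827704
[[-0.09 -0.27  6.79]]
```

Call:
play_rows:
  targets:
    - [0.6, -0.1, -0.25, 3, 0]
    - [0.6, -0.1, -0.25, 5.5, 0]
    - [0.6, -0.1, -0.25, 6.7, 0]
    - [0.6, -0.1, -0.25, 6.7, 0]
    - [1, -0.1, -0.25, 6.7, 0]
    - [1, -0.1, -0.25, 6.7, 0]
    - [1, -0.1, -0.25, 6.7, 0]
    - [1, -0.1, -0.25, 6.7, 0]

```text
clock: 15.8
eef_pos: [441.4, 376.5, 45.3]
tool_rot: [-3.14, -0.001, -0.0]
force: [0.5, 0.1, 4.3]
width: 17.1
gripper_force: 58.9
```

Call:
play_rows:
  targets:
    - [1, 0, 0, -4, 0]
    - [1, 0, 0, -8, 0]
    - [1, 0, 0, -11, 0]
    - [1, 0, 0, -11, 0]
    - [1, 0, 0, -11, 0]

```text
clock: 16.3
eef_pos: [440.7, 376.5, 155.1]
tool_rot: [-3.14, -0.001, 0.0]
force: [-0.8, -0.5, -1.4]
width: 17.1
gripper_force: 58.7
```

```bash
python3 - <<'E'
from h import *
s=ctrl.read_state();print(s["eef_pos"],s["width"]);print(rel([633.5,153.5,150]).round(2))
E
```

```text
[440.74908783 376.45835442 155.06228065] 17.1348670531854
[[19.27 22.3   0.49]]
```

Call:
play_rows:
  targets:
    - [1, 3, 3.5, 0, 0]
    - [1, 6, 7, 0, 0]
    - [1, 9.5, 11, 0, 0]
    - [1, 13, 15, 0, 0]
    - [1, 16.5, 19, 0, 0]
    - [1, 18.5, 21.3, 0, 0]
    - [1, 19.3, 22.3, 0.5, 0]
    - [1, 19.3, 22.3, 2, 0]
    - [1, 19.3, 22.3, 3, 0]
    - [1, 19.3, 22.3, 3, 0]

```text
clock: 17.3
eef_pos: [630.3, 155.6, 121.0]
tool_rot: [-3.141, 0.007, 0.003]
force: [0.1, 0.6, -0.8]
width: 17.0
gripper_force: 58.7
```

Call:
play_rows:
  targets:
    - [1, 0, 0, 0, 0]
    - [1, 0, 0, 0, 0]

```text
clock: 17.5
eef_pos: [633.4, 154.4, 124.6]
tool_rot: [-3.141, -0.0, 0.002]
force: [-0.4, -0.6, -1.3]
width: 16.6
gripper_force: 58.8
```

```bash
python3 - <<'E'
from h import *
s=ctrl.read_state();e=s["eef_pos"];print(e,s["width"])
for c in("scene","top"):
    _,P=snap(c)
    print(c,"jar",rim(c,0,(633,153),60,P,5),"lid",rim(c,0,(633,153),e[2]-33,P,4))
E
```

```text
[633.39886875 154.42825893 124.57737348] 16.626404977515108
scene jar (array([635.3, 153.2,  24.6]), 90) lid (array([633.1, 153.8,  23.7]), 140)
top jar None lid None
```

Call:
play_rows:
  targets:
    - [1, 0.12, 0.07, 0.5, 0]
    - [1, 0.12, 0.07, 1.6, 0]
    - [1, 0.12, 0.07, 2.2, 0]
    - [1, 0.12, 0.07, 2.7, 0]
    - [1, 0.12, 0.07, 2.95, 0]
    - [1, 0.12, 0.07, 2.95, 0]

```text
clock: 18.2
eef_pos: [635.2, 152.6, 97.3]
tool_rot: [-3.14, -0.001, -0.0]
force: [-5.1, 0.2, 18.2]
width: 16.9
gripper_force: 60.7
```

Call:
play_rows:
  targets:
    - [0.3, 0, 0, -0.3, 0]
    - [0, 0, 0, -0.3, 0]
    - [0, 0, 0, -0.3, 0]
    - [0, 0, 0, -0.3, 0]
    - [0, 0, 0, 2, 0]
    - [0, 0, 0, 4.5, 0]
    - [0, 0, 0, 5.1, 0]
    - [0, 0, 0, 5.1, 0]

```text
clock: 19.0
eef_pos: [634.0, 152.0, 42.6]
tool_rot: [3.141, 0.003, -0.0]
force: [-1.0, -0.1, 0.8]
width: 85.4
gripper_force: 0.0
```

```bash
python3 - <<'E'
from h import *
s=ctrl.read_state();e=s["eef_pos"];print(e,s["width"])
_,P=snap("scene")
print("flange",rim(0,0,(634,153),63,P,5),"knob",rim(0,0,(634,153),81,P,4))
E
```

```text
[634.02423613 151.9968442   42.55888806] 85.36748571983044
flange (array([636.9, 161.1,  29.1]), 174) knob (array([635.9, 152. ,  43.1]), 37)
```

Call:
play_rows:
  targets:
    - [1, 0, 0, 0, 0]
    - [1, 0, 0, 0, 0]
    - [1, 0, 0, 0, 0]
    - [1, 0, 0, 0, 0]
    - [1, 0, 0, 0, 0]
    - [1, 0, 0, -2, 0]
    - [1, 0, 0, -6, 0]
    - [1, 0, 0, -10, 0]
    - [1, 0, 0, -15, 0]
    - [1, 0, 0, -15, 0]

```text
clock: 20.05
eef_pos: [639.5, 152.5, 201.5]
tool_rot: [-3.139, -0.014, -0.0]
force: [0.8, 0.3, -0.8]
width: 51.3
gripper_force: 62.9
```

```bash
python3 - <<'E'
from h import *
print(rel([585.5,-255,195]).round(2))
E
```

```text
[[-5.39 40.75  0.46]]
```

Call:
play_rows:
  targets:
    - [1, -0.5, 3, 0, 0]
    - [1, -1, 7, 0, 0]
    - [1, -1.6, 11.5, 0, 0]
    - [1, -2.2, 16, 0, 0]
    - [1, -2.8, 20.5, 0, 0]
    - [1, -3.4, 25, 0, 0]
    - [1, -4, 29.5, 0, 0]
    - [1, -4.6, 34, 0, 0]
    - [1, -5.1, 38, 0, 0]
    - [1, -5.4, 40.7, 0, 0]

```text
clock: 21.05
eef_pos: [579.1, -258.8, 193.6]
tool_rot: [3.14, 0.001, -0.004]
force: [0.7, 0.0, -0.8]
width: 51.7
gripper_force: 63.2
```

Call:
play_rows:
  targets:
    - [1, 0, 0, 0, 0]
    - [1, 0, 0, 0, 0]
    - [1, 0, 0, 0, 0]

```text
clock: 21.35
eef_pos: [581.1, -252.8, 193.3]
tool_rot: [-3.14, 0.0, 0.002]
force: [-0.0, 0.5, -1.3]
width: 51.6
gripper_force: 63.3
```

```bash
python3 - <<'E'
from h import *
print(rel([585.5,-255,94]).round(2))
E
```

```text
[[0.44 0.24 9.93]]
```

Call:
play_rows:
  targets:
    - [1, 0.4, 0.2, 4, 0]
    - [1, 0.4, 0.2, 7.5, 0]
    - [1, 0.4, 0.2, 9.3, 0]
    - [1, 0.4, 0.2, 9.7, 0]
    - [1, 0.4, 0.2, 9.9, 0]
    - [1, 0.4, 0.2, 10.0, 0]
    - [1, 0.4, 0.2, 10.0, 0]

```text
clock: 22.05
eef_pos: [583.8, -253.4, 95.4]
tool_rot: [-3.137, 0.003, 0.003]
force: [-5.8, 4.1, 14.0]
width: 51.2
gripper_force: 64.8
```

Contact with 14 N. Release and rise, then move to lid_large.

Call:
play_rows:
  targets:
    - [1, 0, 0, -0.1, 0]
    - [0.5, 0, 0, -0.1, 0]
    - [0, 0, 0, -0.1, 0]
    - [0, 0, 0, -0.1, 0]
    - [0, 0, 0, -0.1, 0]
    - [0, 0, 0, -5, 0]
    - [0, 0, 0, -10, 0]
    - [0, 0, 0, -12, 0]
    - [0, 0, 0, -12, 0]
    - [0, 0, 0, -12, 0]

```text
clock: 23.05
eef_pos: [584.7, -256.5, 213.7]
tool_rot: [-3.141, -0.0, -0.0]
force: [-0.8, 0.9, -0.7]
width: 85.5
gripper_force: 0.0
```

```bash
python3 - <<'E'
from h import *
def knob(P,n,a=25,b=40):
    q=P[(np.hypot(P[...,0]-n[0],P[...,1]-n[1])<45)&(P[...,2]>a)&(P[...,2]<b)];return q.mean(0).round(1),len(q)
for c in("scene","top"):
    _,P=snap(c);print(c,rim(0,0,(585,-255),113,P,5),"knob",knob(P,(585,-255),125,145),"lidL",knob(P,(462,267)),"jarL",rim(0,0,(616,278),66,P,6))
print(rel([462,266.5,110]).round(2))
E
```

```text
scene (array([ 585.7, -256.4,   25. ]), 168) knob (array([ 587.6, -254.2,  132.3]), 61) lidL (array([463.7, 265.2,  31.4]), 55) jarL (array([616.7, 276.8,  30.9]), 237)
top (array([ 580.5, -253.4,   23.6]), 91) knob (array([ 576.7, -251.4,  132.2]), 8) lidL (array([461.8, 267.8,  30.5]), 36) jarL (array([615.1, 279.2,  30.1]), 115)
[[-12.18 -52.25  10.32]]
```

Call:
play_rows:
  targets:
    - [0, -6, -26, 0, 0]
    - [0, -6, -26, 0, 0]
    - [0, -6, -26, 0, 0]
    - [0, -6, -26, 0, 0]
    - [0, -6, -26, 0, 0]
    - [0.6, -12.2, -52.3, 10, 0]
    - [0.6, -12.2, -52.3, 10, 0]
    - [0.6, -12.2, -52.3, 10, 0]
    - [0.6, -12.2, -52.3, 10, 0]
    - [0.6, -12.2, -52.3, 10, 0]

```text
clock: 24.15
eef_pos: [473.1, 218.0, 129.7]
tool_rot: [3.14, 0.002, -0.001]
force: [0.9, 0.7, -0.3]
width: 34.4
gripper_force: 0.0
```

Call:
play_rows:
  targets:
    - [0.6, 0, 0, 0, 0]
    - [0.6, 0, 0, 0, 0]
    - [0.6, 0, 0, 0, 0]
    - [0.6, 0, 0, 0, 0]

```text
clock: 24.55
eef_pos: [475.3, 214.8, 131.7]
tool_rot: [3.141, -0.0, -0.003]
force: [0.3, -0.2, 0.7]
width: 34.3
gripper_force: 0.0
```

```bash
python3 - <<'E'
from h import *
s=ctrl.read_state();print(s["eef_pos"],s["width"]);print(rel([462.5,266.7,44.5]).round(2))
E
```

```text
[475.27189759 214.79676826 131.69577204] 34.269715226719654
[[-1.3  -5.19  8.71]]
```

Call:
play_rows:
  targets:
    - [0.6, -1.3, -5.2, 2, 0]
    - [0.6, -1.3, -5.2, 4, 0]
    - [0.6, -1.3, -5.2, 4, 0]
    - [0.6, -1.3, -5.2, 4, 0]

```text
clock: 24.95
eef_pos: [462.4, 266.7, 91.9]
tool_rot: [3.14, -0.0, -0.003]
force: [0.2, -0.8, -0.9]
width: 34.2
gripper_force: 0.0
```

```bash
python3 - <<'E'
from h import *
s=ctrl.read_state();print(s["eef_pos"],s["width"]);print(rel([462.5,266.7,44.5]).round(2))
E
```

```text
[462.36303681 266.66549404  91.91877684] 34.21009597086958
[[ 0.01 -0.01  4.74]]
```

Call:
play_rows:
  targets:
    - [0.6, 0, 0, 3, 0]
    - [0.6, 0, 0, 4.7, 0]
    - [0.6, 0, 0, 4.7, 0]
    - [1, 0, 0, 4.7, 0]
    - [1, 0, 0, 4.7, 0]
    - [1, 0, 0, 4.7, 0]
    - [1, 0, 0, 4.7, 0]
    - [1, 0, 0, 4.7, 0]

```text
clock: 25.75
eef_pos: [462.9, 268.4, 46.0]
tool_rot: [-3.141, -0.003, -0.001]
force: [-0.0, -2.2, 7.5]
width: 17.1
gripper_force: 59.1
```

Call:
play_rows:
  targets:
    - [1, 0, 0, -4, 0]
    - [1, 0, 0, -8, 0]
    - [1, 0, 0, -10.5, 0]
    - [1, 0, 0, -10.5, 0]
    - [1, 0, 0, -10.5, 0]

```text
clock: 26.25
eef_pos: [461.6, 269.3, 150.3]
tool_rot: [-3.14, -0.001, 0.0]
force: [-0.3, 0.3, -0.6]
width: 17.3
gripper_force: 58.6
```

```bash
python3 - <<'E'
from h import *
s=ctrl.read_state();print(s["eef_pos"],s["width"]);print(rel([616,278,130]).round(2))
E
```

```text
[461.61922168 269.2608079  150.29227453] 17.273882161173688
[[15.44 -0.86  2.05]]
```

Call:
play_rows:
  targets:
    - [1, 2.5, -0.2, 0, 0]
    - [1, 6, -0.4, 0, 0]
    - [1, 10, -0.6, 0, 0]
    - [1, 13.5, -0.8, 0, 0]
    - [1, 15.4, -0.9, 0.5, 0]
    - [1, 15.4, -0.9, 1.5, 0]
    - [1, 15.4, -0.9, 2, 0]
    - [1, 15.4, -0.9, 2, 0]
    - [1, 15.4, -0.9, 2, 0]
    - [1, 15.4, -0.9, 2, 0]

```text
clock: 27.25
eef_pos: [615.1, 278.1, 130.0]
tool_rot: [-3.141, 0.0, 0.0]
force: [-0.9, 0.1, -0.5]
width: 17.2
gripper_force: 58.6
```

```bash
python3 - <<'E'
from h import *
s=ctrl.read_state();e=s["eef_pos"];print(e,s["width"])
_,P=snap("scene")
print("jar",rim(0,0,(616,278),66,P,4),"lid",rim(0,0,(616,278),e[2]-34,P,4))
E
```

```text
[615.08218249 278.07677581 130.0009315 ] 17.23961468426712
jar (array([617.8, 277.5,  30.5]), 113) lid (array([614.9, 275.6,  29.2]), 250)
```

Call:
play_rows:
  targets:
    - [1, 0.2, -0.1, 0.5, 0]
    - [1, 0.2, -0.1, 1.5, 0]
    - [1, 0.2, -0.1, 2.0, 0]
    - [1, 0.2, -0.1, 2.5, 0]
    - [1, 0.2, -0.1, 2.85, 0]
    - [1, 0.2, -0.1, 2.85, 0]

```text
clock: 27.9
eef_pos: [617.9, 278.6, 104.1]
tool_rot: [-3.14, -0.0, -0.0]
force: [-6.4, -1.2, 19.8]
width: 16.9
gripper_force: 60.6
```

Call:
play_rows:
  targets:
    - [0.3, 0, 0, -0.3, 0]
    - [0, 0, 0, -0.3, 0]
    - [0, 0, 0, -0.3, 0]
    - [0, 0, 0, -0.3, 0]
    - [0, 0, 0, 2, 0]
    - [0, 0, 0, 4.5, 0]
    - [0, 0, 0, 5.2, 0]
    - [0, 0, 0, 5.2, 0]
    - [0, 0, 0, 5.2, 0]

```text
clock: 28.8
eef_pos: [618.2, 278.7, 49.7]
tool_rot: [-3.141, -0.001, -0.0]
force: [0.4, -0.5, 0.1]
width: 85.0
gripper_force: 0.0
```

Call:
play_rows:
  targets:
    - [1, 0, 0, 0, 0]
    - [1, 0, 0, 0, 0]
    - [1, 0, 0, 0, 0]
    - [1, 0, 0, 0, 0]
    - [1, 0, 0, -2, 0]
    - [1, 0, 0, -6, 0]
    - [1, 0, 0, -10, 0]
    - [1, 0, 0, -14.5, 0]
    - [1, 0, 0, -14.5, 0]
    - [1, 0, 0, -14.5, 0]

```text
clock: 29.8
eef_pos: [617.9, 278.9, 195.3]
tool_rot: [-3.14, -0.002, -0.0]
force: [0.3, -0.1, -1.4]
width: 59.6
gripper_force: 65.3
```

```bash
python3 - <<'E'
from h import *
s=ctrl.read_state();print(s["eef_pos"],s["tool_rot"]);print(rel([592,-163,195]).round(2))
E
```

```text
[617.87953048 278.91691777 195.26485685] [-3.14039339e+00 -1.70401610e-03 -8.62094481e-05]
[[-2.580e+00  4.419e+01 -3.000e-02]]
```

Call:
play_rows:
  targets:
    - [1, -0.2, 3, 0, 0]
    - [1, -0.5, 7, 0, 0]
    - [1, -0.8, 11.5, 0, 0]
    - [1, -1.1, 16, 0, 0]
    - [1, -1.4, 20.5, 0, 0]
    - [1, -1.7, 25, 0, 0]
    - [1, -2, 29.5, 0, 0]
    - [1, -2.2, 34, 0, 0]
    - [1, -2.5, 38.5, 0, 0]
    - [1, -2.6, 42, 0, 0]

```text
clock: 30.8
eef_pos: [589.4, -144.3, 192.2]
tool_rot: [3.141, 0.004, -0.003]
force: [0.7, -0.8, -0.9]
width: 59.8
gripper_force: 65.3
```

Call:
play_rows:
  targets:
    - [1, 0, 2, 0, 0]
    - [1, 0, 2.2, 0, 0]
    - [1, 0, 2.2, 0, 0]
    - [1, 0, 2.2, 0, 0]

```text
clock: 31.2
eef_pos: [591.3, -160.9, 193.0]
tool_rot: [-3.14, 0.002, 0.002]
force: [0.3, -0.1, -0.4]
width: 59.6
gripper_force: 65.5
```

```bash
python3 - <<'E'
from h import *
s=ctrl.read_state();print(s["eef_pos"],s["width"]);print(rel([591,-162,99.7]).round(2))
_,P=snap("scene")
print(rim(0,0,(580,-346),106,P,4),rim(0,0,(585,-255),113,P,4))
E
```

```text
[ 591.32007935 -160.90325995  193.01009603] 59.57891805947354
[[-0.02  0.13  9.33]]
(array([ 580.3, -345.8,   21.1]), 82) (array([ 586.4, -256.1,   25. ]), 131)
```

Call:
play_rows:
  targets:
    - [1, 0, 0, 4, 0]
    - [1, 0, 0, 7, 0]
    - [1, 0, 0, 8.6, 0]
    - [1, 0, 0, 9.1, 0]
    - [1, 0, 0, 9.3, 0]
    - [1, 0, 0, 9.4, 0]
    - [1, 0, 0, 9.4, 0]

```text
clock: 31.95
eef_pos: [592.4, -163.3, 101.0]
tool_rot: [3.141, -0.002, 0.0]
force: [0.7, 0.0, -0.6]
width: 59.9
gripper_force: 65.8
```

Call:
play_rows:
  targets:
    - [1, 0, 0, 0.15, 0]
    - [1, 0, 0, 0.25, 0]
    - [1, 0, 0, 0.25, 0]

```text
clock: 32.25
eef_pos: [592.4, -163.5, 100.6]
tool_rot: [-3.141, -0.003, -0.0]
force: [-2.8, 1.9, 14.9]
width: 59.6
gripper_force: 67.2
```

Call:
play_rows:
  targets:
    - [1, 0, 0, -0.2, 0]
    - [0.5, 0, 0, -0.2, 0]
    - [0, 0, 0, -0.2, 0]
    - [0, 0, 0, -0.2, 0]
    - [0, 0, 0, -0.2, 0]
    - [0, 0, 0, -5, 0]
    - [0, 0, 0, -10, 0]
    - [0, 0, 0, -12, 0]
    - [0, 0, 0, -12, 0]
    - [0, 0, 0, -12, 0]

```text
clock: 33.25
eef_pos: [591.4, -163.0, 217.4]
tool_rot: [-3.141, 0.0, -0.0]
force: [-0.2, 0.1, -1.0]
width: 85.1
gripper_force: 0.0
```

Call:
play_rows:
  targets:
    - [0, -5, 0, 0, -8.5]
    - [0, -9, 0, 0, -17]
    - [0, -9, 0, 0, -25.5]
    - [0, -9, 0, 0, -34]
    - [0, -9, 0, 0, -42.5]
    - [0, -9, 0, 0, -51]
    - [0, -9, 0, 0, -59.5]
    - [0, -9, 0, 0, -68]
    - [0, -9, 0, 0, -75]
    - [0, -9, 0, 0, -75]

```text
clock: 34.25
eef_pos: [500.4, -162.9, 215.9]
tool_rot: [-3.138, -0.001, 1.309]
force: [-0.5, -0.1, 0.1]
width: 85.5
gripper_force: 0.0
```

```bash
python3 - <<'E'
from h import *
s=ctrl.read_state();print(s["eef_pos"],s["width"],s["tool_rot"],s["qpos"][6])
p,P=snap("scene")
for a,r in(((580,-346),104),((586,-256),110),((592,-163),116)):
    q=P[(np.hypot(P[...,0]-a[0],P[...,1]-a[1])<40)&(P[...,2]>r+12)&(P[...,2]<r+30)]
    print(a,rim(0,0,a,r+2,P,5),"knob",q.mean(0).round(1),q[:,2].max().round(1))
q=P[(np.hypot(P[...,0]-460,P[...,1]+175)<35)&(abs(P[...,2]-122)<5)];h=cv2.convexHull(q[:,:2].astype(np.float32))[:,0];print("sleeve",circ(h))
print("old top",)
T=np.load("topP.npy");q=T[(np.hypot(T[...,0]-460,T[...,1]+175)<35)&(abs(T[...,2]-122)<5)];h=cv2.convexHull(q[:,:2].astype(np.float32))[:,0];print(circ(h))
print(rel([461,-177,110]))
im=p[100:250,90:270,::-1];cv2.imwrite("pics/s1.png",cv2.resize(im,None,fx=3.9,fy=3.9,interpolation=cv2.INTER_CUBIC))
E
```

```text
[ 500.44653032 -162.90245206  215.90911345] 85.45936296242513 [-3.13809562e+00 -8.34358283e-04  1.30918361e+00] 0.0014597986370768505
(580, -346) (array([ 580.1, -345.1,   20.7]), 108) knob [ 580.5 -345.6  125.9] 132.6
(586, -256) (array([ 586. , -256.1,   25.2]), 143) knob [ 587.7 -253.6  131.3] 137.7
(592, -163) (array([ 590.2, -164.2,   30.5]), 191) knob [ 592.6 -163.   138.5] 144.9
sleeve (np.float64(459.96846750028504), np.float64(-176.78789079761663), np.float64(22.356715095466466))
old top
(np.float64(458.9710447154393), np.float64(-175.87481569104375), np.float64(21.79603629434438))
[[-2.388835   -3.4249632  10.62335224]]
```

View pics/s1.png

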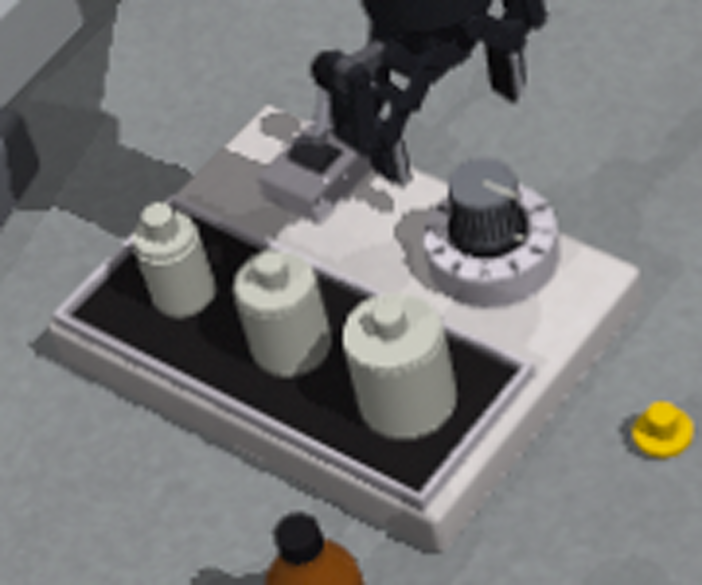

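The crop shows three closed jars standing inside the rim, at (175,260), (280,310) and (400,370). The sleeve at (485,200) has its pointer towards +y, at 2. Now I grip the sleeve.

Call:
play_rows:
  targets:
    - [0, -2.4, -3.4, 3, 0]
    - [0, -2.4, -3.4, 6, 0]
    - [0, -2.4, -3.4, 6, 0]
    - [0, -2.4, -3.4, 6, 0]
    - [0, -2.4, -3.4, 6, 0]

```text
clock: 34.8
eef_pos: [464.1, -177.5, 158.6]
tool_rot: [3.139, -0.0, 1.309]
force: [0.1, -0.8, -0.4]
width: 85.1
gripper_force: 0.0
```

```bash
python3 - <<'E'
from h import *
s=ctrl.read_state();print(s["eef_pos"]);print(rel([460.3,-176.8,110]).round(2))
E
```

```text
[ 464.14479513 -177.49323821  158.55951965]
[[-0.03 -0.4   4.85]]
```

Call:
play_rows:
  targets:
    - [0, 0, -0.4, 2, 0]
    - [0, 0, -0.4, 4.8, 0]
    - [0, 0, -0.4, 4.8, 0]
    - [1, 0, -0.4, 4.8, 0]
    - [1, 0, -0.4, 4.8, 0]
    - [1, 0, -0.4, 4.8, 0]
    - [1, 0, -0.4, 4.8, 0]

```text
clock: 35.5
eef_pos: [460.6, -177.1, 111.4]
tool_rot: [3.137, 0.0, 1.309]
force: [0.8, 0.3, 6.1]
width: 42.7
gripper_force: 60.1
```

Call:
play_rows:
  targets:
    - [1, 0, 0, 0, 8]
    - [1, 0, 0, 0, 16]
    - [1, 0, 0, 0, 24]
    - [1, 0, 0, 0, 32]
    - [1, 0, 0, 0, 40]
    - [1, 0, 0, 0, 48]
    - [1, 0, 0, 0, 56]
    - [1, 0, 0, 0, 64]
    - [1, 0, 0, 0, 72]
    - [1, 0, 0, 0, 75]

```text
clock: 36.5
eef_pos: [460.6, -177.2, 111.4]
tool_rot: [3.14, -0.005, -0.005]
force: [1.2, -0.6, 7.3]
width: 42.6
gripper_force: 60.3
```

Call:
play_rows:
  targets:
    - [1, 0, 0, 0, 8]
    - [1, 0, 0, 0, 16]
    - [1, 0, 0, 0, 24]
    - [1, 0, 0, 0, 32]
    - [1, 0, 0, 0, 40]
    - [1, 0, 0, 0, 48]
    - [1, 0, 0, 0, 56]
    - [1, 0, 0, 0, 64]
    - [1, 0, 0, 0, 72]
    - [1, 0, 0, 0, 75]

```text
clock: 37.5
eef_pos: [460.5, -177.3, 111.3]
tool_rot: [-3.137, -0.002, -1.313]
force: [0.7, -0.5, 8.6]
width: 42.8
gripper_force: 60.6
```

Call:
play_rows:
  targets:
    - [1, 0, 0, 0, 0]
    - [1, 0, 0, 0, 0]
    - [0.5, 0, 0, 0, 0]
    - [0, 0, 0, 0, 0]
    - [0, 0, 0, 0, 0]
    - [0, 0, 0, 0, 0]
    - [0, 0, 0, -5, 0]
    - [0, 0, 0, -8, 0]
    - [0, -4, 0, -8, 0]
    - [0, -8, 0, -8, 0]

```text
clock: 38.5
eef_pos: [438.3, -99.4, 190.5]
tool_rot: [-3.139, -0.001, -1.312]
force: [0.8, 0.7, -0.9]
width: 85.3
gripper_force: 0.0
```

```bash
python3 - <<'E'
from h import *
s=ctrl.read_state();print(s["eef_pos"],s["tool_rot"],s["width"],s["qpos"][6])
p,P=snap("scene")
m=(np.hypot(P[...,0]-460,P[...,1]+177)<30)&(P[...,2]>76)
w=(p.min(2)>150)&(np.hypot(P[...,0]-460,P[...,1]+177)<20)&(P[...,2]>115);print("line",P[w].round(0)[:12])
im=p[100:250,90:270,::-1];cv2.imwrite("pics/s2.png",cv2.resize(im,None,fx=3.9,fy=3.9,interpolation=cv2.INTER_CUBIC))
E
```

```text
[438.31078101 -99.36034476 190.48350435] [-3.13923275e+00 -1.04774582e-03 -1.31150582e+00] 85.30728325608916 -1.9340017965874794
line []
```

View pics/s2.png

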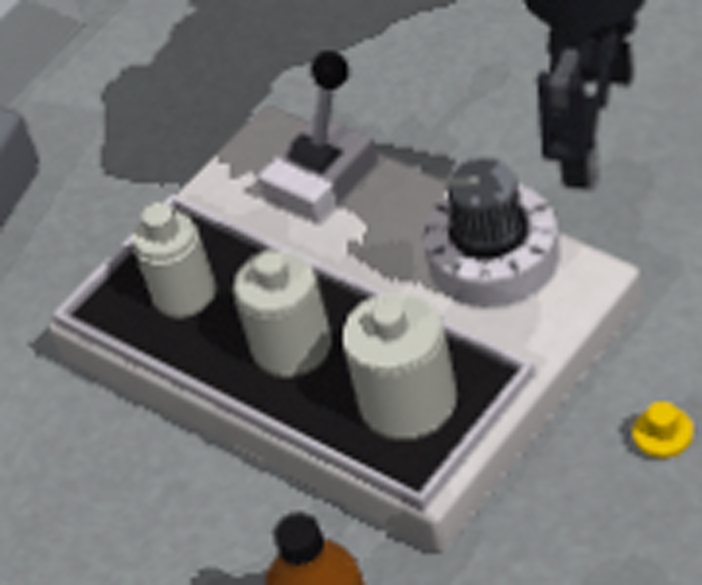

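```bash
python3 - <<'E'
from h import *
print(rel([355,-314,192]).round(2))
E
```

```text
[[19.45 13.6  -0.49]]
```

Call:
play_rows:
  targets:
    - [1, 3.9, 2.7, 0, -8.5]
    - [1, 7.8, 5.4, 0, -17]
    - [1, 11.7, 8.2, 0, -25.5]
    - [1, 15.6, 10.9, 0, -34]
    - [1, 19.5, 13.6, 0, -42.5]
    - [1, 19.5, 13.6, 0, -51]
    - [1, 19.5, 13.6, 0, -59.5]
    - [1, 19.5, 13.6, 0, -68]
    - [1, 19.5, 13.6, 0, -75]
    - [1, 19.5, 13.6, 0, -75]

```text
clock: 39.55
eef_pos: [356.7, -323.0, 189.5]
tool_rot: [-3.141, -0.0, -0.0]
force: [0.5, 0.4, -0.2]
width: 0.4
gripper_force: 0.0
```

```bash
python3 - <<'E'
from h import *
s=ctrl.read_state();print(s["eef_pos"],s["tool_rot"])
for c in("scene","top"):
    p,P=snap(c);g=p.min(2).astype(float)
    m=(np.hypot(P[...,0]-460,P[...,1]+177)<20)&(abs(P[...,2]-122)<6)
    q=P[m];v=g[m];print(c,len(q),"med",np.median(v));k=v>np.median(v)+22
    for a,b in zip(q[k],v[k]):
        d=a[:2]-[459.8 if c=="scene" else 459,-176.8 if c=="scene" else -175.9];print(d.round(0),np.degrees(np.arctan2(d[1],d[0])).round(),b)
    for r in ctrl.trace(c,"start_lever_tip")[:1]:
        print(r["confidence"],np.nanmedian(P[r["pixels"]],0).round(0))
    if c=="top": cv2.imwrite("pics/t2.png",cv2.resize(p[225:275,330:450,::-1],None,fx=6.6,fy=6.6,interpolation=cv2.INTER_CUBIC))
print(rel([355,-314,142]).round(2))
E
```

```text
[ 356.69892496 -322.98160304  189.53858082] [-3.14091949e+00 -1.95721801e-04 -2.35723975e-04]
scene 148 med 111.0
[  6. -19.] -71.0 134.0
[  5. -17.] -73.0 153.0
[  7. -13.] -62.0 153.0
[  5. -11.] -66.0 152.0
[  1. -11.] -83.0 153.0
[ 2. -7.] -73.0 154.0
[ 3. -4.] -55.0 146.0
[  9. -15.] -58.0 135.0
[ 10. -11.] -49.0 136.0
[ 8. -9.] -49.0 135.0
[ 7. -7.] -46.0 135.0
[ 3. -7.] -70.0 135.0
0.51 [ 429. -321.  126.]
top 163 med 120.0
[ 11. -16.] -56.0 145.0
[  8. -14.] -60.0 155.0
[  8. -15.] -62.0 159.0
[  8. -18.] -66.0 154.0
[ 5. -5.] -44.0 144.0
[ 5. -8.] -54.0 156.0
[  5. -10.] -61.0 159.0
[  5. -13.] -67.0 154.0
[ 3. -5.] -60.0 153.0
[ 3. -7.] -68.0 153.0
[[-0.19 -0.89  4.75]]
```

View pics/t2.png

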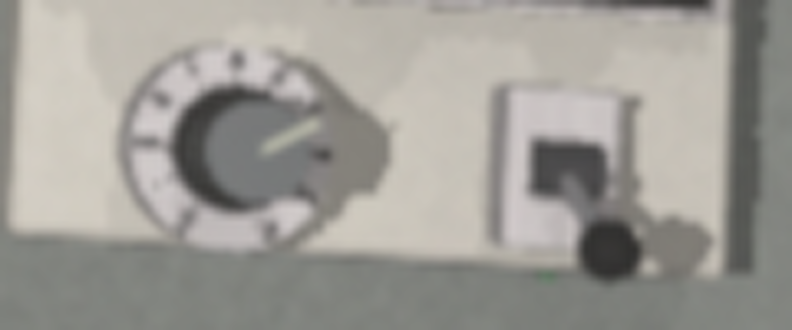

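In the crop, the sleeve's line points about 63° clockwise of world +x, which matches 7. The lever ball is at (610,250), leaning to the front. Descend in front of it and push.

Call:
play_rows:
  targets:
    - [1, 0, -0.2, 2.5, 0]
    - [1, 0, -0.2, 4.8, 0]
    - [1, 0, -0.2, 4.8, 0]
    - [1, 2, -0.2, 4.8, 0]
    - [1, 4, -0.1, 4.8, 0]
    - [1, 5.5, 0, 4.8, 0]
    - [1, 7, 0.1, 4.8, 0]
    - [1, 8.5, 0.2, 4.8, 0]
    - [1, 9.5, 0.2, 4.8, 0]
    - [1, 9.5, 0.2, 4.8, 0]

```text
clock: 40.75
eef_pos: [453.5, -324.8, 142.1]
tool_rot: [3.141, -0.001, 0.001]
force: [-0.2, 0.9, -0.3]
width: 0.1
gripper_force: 0.0
```

Call:
play_rows:
  targets:
    - [1, 0.5, 0, 0, 0]
    - [1, 0.7, 0, 0, 0]
    - [1, 0.7, 0, 0, 0]

```text
clock: 41.05
eef_pos: [458.2, -324.9, 141.6]
tool_rot: [-3.141, 0.001, -0.001]
force: [-2.0, 0.5, 0.3]
width: -0.3
gripper_force: 0.9
```

```bash
python3 - <<'E'
from h import *
for c in("scene","top"):
    p,P=snap(c)
    for r in ctrl.trace(c,"start_lever_tip")[:1]:
        print(r["confidence"],np.nanmedian(P[r["pixels"]],0).round(0))
E
```

```text
0.4 [ 484. -321.  130.]
```

Call:
play_rows:
  targets:
    - [1, 0.3, 0, 0, 0]
    - [1, 0.3, 0, 0, 0]
    - [1, -3, 0, 0, 0]
    - [1, -8, 0, 0, 0]
    - [1, -8, 0, -5, 0]
    - [1, -8, 0, -10, 0]
    - [1, -8, 0, -10, 0]
    - [1, -8, 0, -10, 0]
    - [1, -8, 0, -10, 0]

```text
clock: 42.15
eef_pos: [379.2, -324.2, 240.9]
tool_rot: [-3.141, 0.0, 0.001]
force: [-0.5, 0.6, -0.5]
width: -0.1
gripper_force: 0.0
```

```bash
python3 - <<'E'
from h import *
s=ctrl.read_state();print(s["eef_pos"],s["force"])
p,P=snap("scene")
for r in ctrl.trace("scene","start_lever_tip")[:1]: print(r["confidence"],np.nanmedian(P[r["pixels"]],0).round(0))
cv2.imwrite("pics/f.png",cv2.resize(p[60:320,80:400,::-1],None,fx=2.3,fy=2.3,interpolation=cv2.INTER_CUBIC))
E
```

```text
[ 379.15076968 -324.20963859  240.913674  ] [-0.49013987  0.61493181 -0.52560404]
```

View pics/f.png

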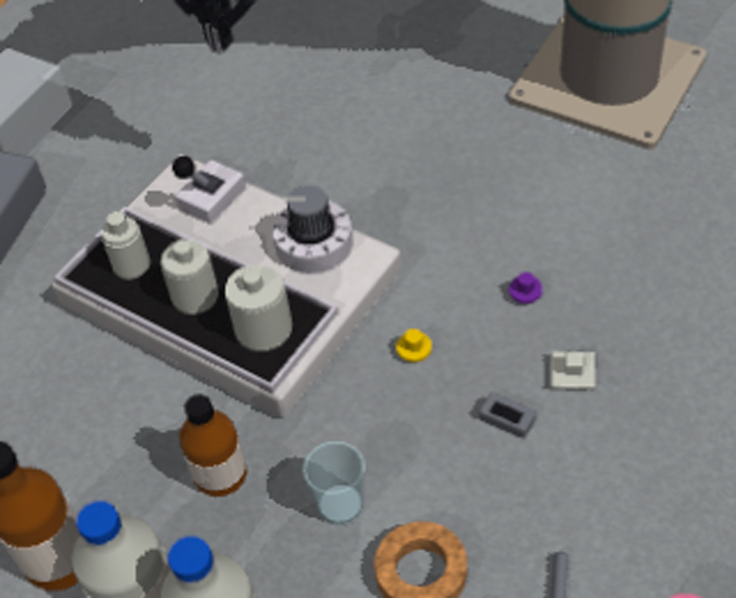

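The lever ball, at (183,167), leans to the back. The three jars are closed and upright inside the rim, and the robot is clear of everything. I hand the job in.

```bash
python3 -c "
from cell import ctrl
print(ctrl.finish_job())"
```

```text
the job is handed in; nothing more can be done
None
```

The job is handed in at about 42 s: the small, medium and large jars are closed with their own lids and stand on the platform, the sleeve is at 7, and the start lever is fully over to the back. `finish_job` gave no verdict, so this rests on the last images and the contact forces.

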